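Put the napkin rings away on their rod and cap it

TASK

Put the napkin rings away on the holder's level rod. Start by laying the upright wooden end knob down on its side on the worktop and letting it go, ready to be taken again from above; then thread the broad ring, slid along until it rests against the post, then the narrow ring up against it, and last close the rod with the knob, its hole pushed fully home over the rod's end. Leave the shakers, jars, lid, spoons and matchbox where they are.

Things in the scene. Friction and masses are not known exactly. Their poses are not given: they have to be found in the camera images.
- holder: the napkin-ring holder, fixed to the worktop: a wooden base 100 x 110 mm and 18 mm high with an upright wooden post (56 mm wide across the rod, 24 mm thick, top 136 mm above the worktop) and a straight level steel rod that stands out of the post along the holder's -y axis. Origin on the worktop below the foot of the rod; z is up.
- rod_foot (a point): the point where the rod leaves the post's face, on the rod's axis, 120 mm above the worktop. Same axes as the holder: the free end of the rod lies along -y. The rod is 16 mm thick and fixed.
- rod_end (a point): the tip of the rod's free end, on its axis, 120 mm along -y from the foot; the last 8 mm taper from 16 to 8 mm.
- broad_ring_center (a point): the broad ring: eight-sided wooden napkin ring standing on a flat; 50 mm across opposite outer flats (so 50 mm tall), 40 mm wide along its hole, which goes through and is 30 mm across. The point is the middle of the hole, 25 mm above the worktop at the start. Its y axis is the hole's axis (either end is alike), z is up at the start, x is level, across two upright flats. About 45 g.
- narrow_ring_center (a point): the narrow ring: eight-sided wooden napkin ring standing on a flat; 50 mm across opposite outer flats (so 50 mm tall), 24 mm wide along its hole, which goes through and is 30 mm across. The point is the middle of the hole, 25 mm above the worktop at the start. Its y axis is the hole's axis (either end is alike), z is up at the start, x is level, across two upright flats. About 30 g.
- knob_center (a point): the end knob: an eight-sided wooden block 64 mm long, 40 mm across opposite flats, about 60 g, standing on its closed end, hole on top. The hole is blind, 32 mm deep, 20 mm across; fully home, the rod's tip meets its bottom. The point is its centre, 32 mm from either end. z points out of the hole (up at the start); x and y each cross two opposite flats, as do the diagonals between.
- knob_mouth (a point): the centre of the knob's hole at its mouth, 32 mm along the knob's +z from its centre. Same axes as the knob. Laid on a flat, the knob's axis is 20 mm above the worktop; stood on edge and tilted more than about 35 degrees it falls onto its side.
- salt: a glass salt shaker, 42 mm across, 80 mm tall, white cap; a bystander that stays where it is. Origin at the centre of its underside.
- pepper: a glass pepper shaker, 42 mm across, 80 mm tall; a bystander that stays where it is. Origin at the centre of its underside.
- jar_mint: a glass spice jar with green contents and black cap, 43 mm across, 96 mm tall; a bystander that stays where it is. Origin at the centre of its underside.
- jar_cumin: a glass spice jar with brown contents and black cap, 43 mm across, 96 mm tall; a bystander that stays where it is. Origin at the centre of its underside.
- pot_lid: the pot's lid, a grey disc 116 mm across with a red knob, 28 mm tall; a bystander that stays where it is. Origin at the centre of its underside.
- spoon_a: a steel teaspoon lying flat along x, 128 x 26 mm, 10 mm tall; a bystander that stays where it is. Origin at the centre of its underside.
- spoon_b: another steel teaspoon lying flat along x, 128 x 26 mm, 10 mm tall; a bystander that stays where it is. Origin at the centre of its underside.
- matches: a matchbox lying flat, 36 x 54 mm, 15 mm tall; a bystander that stays where it is. Origin at the centre of its underside.
- broad_ring: the broad ring as a whole, origin 25 mm below the centre given above (on the ring's z axis), same axes.
- narrow_ring: the narrow ring as a whole, origin 25 mm below the centre given above (on the ring's z axis), same axes.
- knob: the knob as a whole, origin at the centre of its closed end, 32 mm along -z from its centre, same axes.

How it is judged:
By the outcome, as a careful person would: the job done as asked, in the order asked, and still so for the second after the job is handed in, with the robot touching nothing.
It also fails if it takes over 72 s, if anything falls off the work surface, if the arm or the gripper's body presses on something with over 40 N, if the wrist force passes 120 N, or if a joint passes its speed limit or range.

ROBOT

A 6-joint arm with a two-finger parallel gripper is mounted at the origin on a cart in front of the work surface, level with it; the furniture and walls round the work are solid. World frame = base frame: x ahead of the robot, y to its left, z up, the work surface at z = 0. Lengths are in m, angles in rad, forces in N, time in s.
With the tool pointing down it reaches from about 0.35 to 0.775 m from the base axis. Payload 7.3 kg.
Tool frame: the origin (TCP) lies at the very end of the fingers, on their centre line; the grasp point (between the pads) lies 19 mm behind it; z points along the fingers, y is the line along which they close (so a half turn about z gives the same grasp; the last joint's range is limited). The gripper opens to 92 mm and grips with 3 to 60 N. Pads are 19 mm wide; open, the fingers measure 130 mm over their backs; the gripper's body (75 mm by 190 mm) begins 47 mm behind the grasp point.
Start: joints at [1.137, 0.342, 1.524, -0, 1.275, -0.146], TCP at [0.149, 0.503, 0.227] pointing down, gripper open.
Joint ranges: [-2.53, 2.53], [-0.77, 2.02], [0.04, 2.7], [-1, 4.14], [0.28, 2.66], [-3.11, 3.11]. Speed limits (rad/s): [2.57, 2.57, 3.14, 3.14, 3.14, 3.14].

INTERFACE

Orientations are given as [roll, pitch, yaw] about the fixed x, y, z axes, in that order (R = Rz(yaw) Ry(pitch) Rx(roll)).
In Python, from cell import robot, read_camera, get_calibration gives the robot as it stands. The module is installed in compiled form; this text tells all that it offers.
- The arm moves only by the tool send_rows, never from a script. Its argument "plan" is a list of rows, each a list of 2 entries, a list of its own where there are three numbers: the shift along the tool's x, y, z as a fraction of full scale, then the turn, a rotation vector about the tool's x, y, z as a fraction of full scale. A call has exactly 10 rows; each row shifts and turns the commanded pose from where the row before left it, along the tool's axes as they then stand; what a row does not reach is not made up. Full scale, the value 1, is 0.025 m for a shift and 90 degrees for a turn. A row lasts 1/8 s, in which the tool goes at most 62.5 mm and 10.7 degrees, less where a joint would pass 70% of its speed; a pose out of reach is approached as far as the arm can. A call with a number of a shift or a turn outside -1 to 1 is refused whole. A call with a gripper value outside its range is refused whole. "gripper" is the opening, from -1 (shut) to 1 (fully open), so that 0 is half open, set as the call begins (left out, the last holds). The fingers move at their own pace and stop on an object; "force" is the grip in N (left out, the last holds). Time passes only in rows, so rows that do not move let the fingers close, or fill a call up. It gives the time, the measured TCP pose, the force, the opening and the grip force at its end, in the units of the state.
- robot.observe(): the state, without advancing time (a new reading comes with each control period).
- read_camera(name): name is "side" or "top" or "wrist"; returns (picture, depth): 384x512x3 uint8, blue, green, red; 384x512 float32, m along the optical axis (not along the pixel's ray), 0 where there is no reading.
- get_calibration(name): a dict with "intrinsics" (3x3 intrinsics, pixels), "rvec" (rotation vector, rad) and "tvec" (3), from world to camera coordinates, as OpenCV has them. Camera axes: x right, y down, z forward; pixel columns grow to the right and rows downward; lengths in m; the calibration is good to about 2 mm. A picture is of the moment at which its call begins: read the wrist's pose just before it. get_calibration takes no time and is no camera call; for the wrist camera it gives the pose at the moment of the call.
- robot.hand_in(): hands the job in; it is judged then, once.
The state is a dict: "time": time; "qpos": joint angles; "qvel": joint speeds; "joint_efforts": joint torques, N m; "tool_pos": TCP position; "tool_rot": TCP orientation; "contact_force": force on the tool from outside, world axes, zero at the start; "torque": the same for the moment, N m; "opening": finger opening in m; "grip_force": force on a finger pad.
Only numpy, scipy, OpenCV 4.12 (cv2) and the standard library are available. Lean on these libraries where they do the work, as an engineer would, in place of code of your own. Each camera call takes 0.05 s, during which the arm holds its last target. There are 200 camera calls.

## Working session

There is one attempt and no reset: what is moved stays moved. The work goes in short steps, Python scripts to look and compute and a tool call to move; the robot and the scene stay as the last step left them, time stands still between calls to the robot, and variables do not carry over. Pictures are saved under pics/ and viewed, at most 13 in all, crops included, and the job is handed in when it is done.

Besides the shell and the picture viewer there is one more tool, called after "Call:" by a JSON object that holds its "name" and its "arguments". send_rows: Moves the arm, as the interface text tells. Shift numbers are shares of 0.025 m and turn numbers shares of 90 degrees, none past 1 either way. Its arguments: {"type":"object","properties":{"plan":{"type":"array"},"gripper":{"type":"number"},"force":{"type":"number"}},"required":["plan"]}

```bash
mkdir -p pics; cat > h.py <<'E'
import numpy as np, cv2
from cell import robot, read_camera, get_calibration
def grab(n):
    c=get_calibration(n); p,d=read_camera(n); 
    R=cv2.Rodrigues(np.array(c["rvec"],float))[0]; return p,d,np.array(c["intrinsics"],float),R,np.array(c["tvec"],float).ravel()
def cloud(d,K,R,t):
    v,u=np.mgrid[:d.shape[0],:d.shape[1]]
    P=np.stack([(u-K[0,2])/K[0,0]*d,(v-K[1,2])/K[1,1]*d,d],-1)
    W=(P-t)@R; W[d<=0]=np.nan; return W
E
python3 - <<'E'
from h import *
print(robot.observe())
ims=[]
for n in("side","top"):
    p,d,K,R,t=grab(n); np.savez(n+".npz",p=p,d=d,K=K,R=R,t=t)
    print(n,K[0,0],-R.T@t,R[2]); cv2.imwrite(f"pics/{n}0.png",cv2.resize(p,(800,600)))
E
```

```text
{'time': 0.0, 'qpos': array([ 1.13701948e+00,  3.42726946e-01,  1.52497426e+00,  5.68801462e-06,
        1.27541057e+00, -1.46027770e-01]), 'qvel': array([-3.84142736e-04, -1.88115435e-03, -1.17767420e-03,  4.00441320e-04,
       -5.70050712e-04,  4.53843364e-05]), 'joint_efforts': array([-1.50034080e-03, -4.31252396e+01, -2.44221425e+01,  7.14628561e-02,
        5.61212772e-02, -1.30061912e-04]), 'tool_pos': array([0.14881699, 0.50305873, 0.2260577 ]), 'tool_rot': array([-3.14009048e+00, -2.26428866e-04,  2.85384175e+00]), 'contact_force': array([0.2134727 , 0.34813887, 0.8340931 ]), 'torque': array([-0.05113692,  0.01614249, -0.00246543]), 'grip_force': 0.0, 'opening': 0.09188591104644776}
side 451.1993689918671 [0.11313153 1.18826348 0.63445771] [ 0.34061124 -0.85913524 -0.38193013]
top 461.94928364623973 [ 0.50137961 -0.02904009  1.33810247] [ 0.05501637  0.00663591 -0.9984634 ]
```

View pics/top0.png

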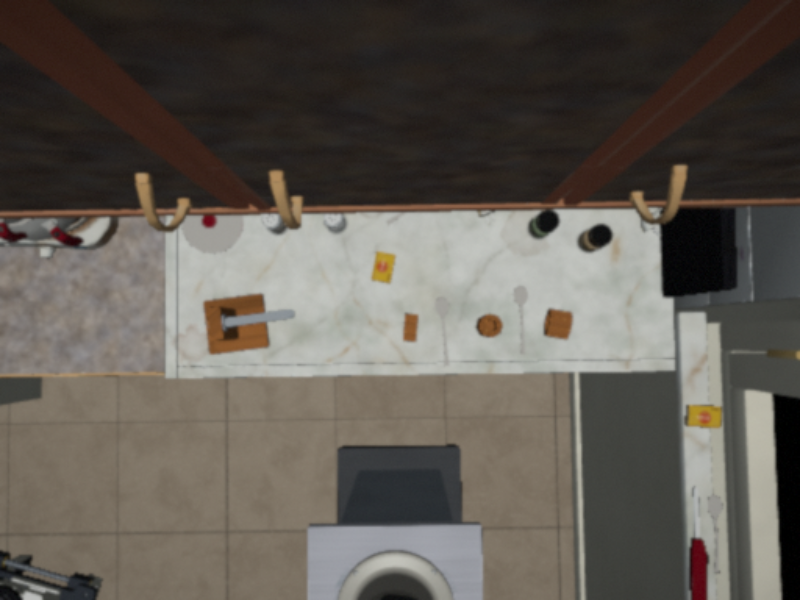

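View pics/side0.png

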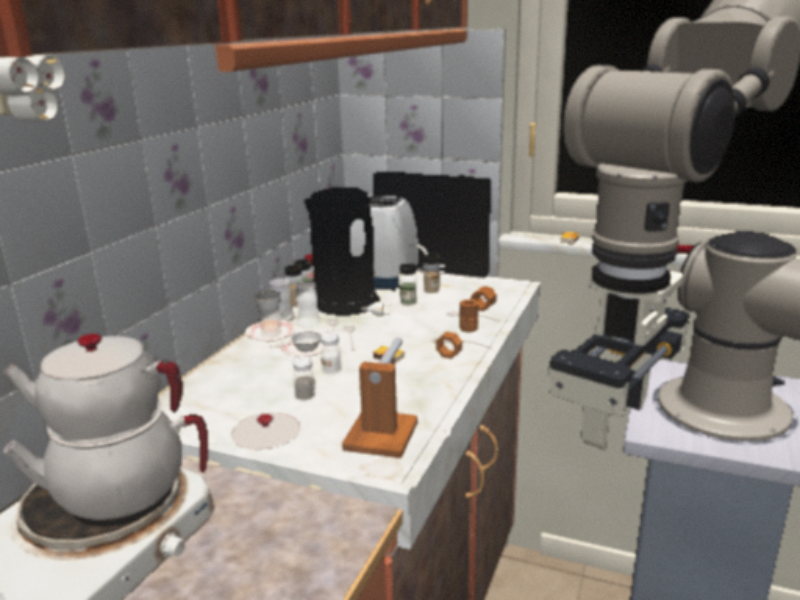

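The top view shows the holder at about (237,322) with its rod reaching right to (293,314). The narrow ring is at (411,327), the knob at (490,325) and the broad ring at (558,323). The spoons lie at columns 443 and 521. The side view agrees with this.

```bash
python3 - <<'E'
from h import *
f=np.load("top.npz"); W=cloud(f['d'],f['K'],f['R'],f['t']); s=0.64
print("table z",np.nanmedian(W[int(350*s)-4:int(350*s)+4,int(350*s)-9:int(350*s)+9,2]))
for n,c,r,zmin,zmax,hw in [("narrow",411,327,.03,.07,26),("knob",490,325,.04,.09,26),("broad",558,323,.03,.07,26),("post",228,318,.126,.15,30),("rod",260,318,.115,.134,42),("base",237,322,.01,.03,45),("match",384,267,.008,.03,28)]:
    v0,v1,u0,u1=[int(k*s) for k in(r-hw,r+hw,c-hw,c+hw)]
    P=W[v0:v1,u0:u1].reshape(-1,3); P=P[(P[:,2]>zmin)&(P[:,2]<zmax)]
    rc=cv2.minAreaRect((P[:,:2]*1000).astype(np.float32)); print(n,len(P),np.round(np.nanmean(P,0),4),"z95",np.round(np.percentile(P[:,2],[50,95]),4),np.round(rc[0],1),np.round(rc[1],1),round(rc[2],1))
p=f['p']; a=cv2.resize(p[180:245,240:385],None,fx=5.5,fy=5.5,interpolation=cv2.INTER_CUBIC); cv2.imwrite("pics/topcrop.png",a)
E
```

```text
table z -0.0003654167170501147
narrow 150 [ 0.5117 -0.0363  0.0459] z95 [0.0472 0.0532] [511.6 -36.1] [23.8 48.6] 84.0
knob 148 [ 0.5128 -0.177   0.063 ] z95 [0.0636 0.069 ] [ 513.  -177.7] [39.5 39.9] 75.8
broad 259 [ 0.5136 -0.302   0.0457] z95 [0.0472 0.0531] [ 514.4 -303. ] [39.8 49.8] 79.2
post 285 [0.5238 0.2793 0.1334] z95 [0.1343 0.1389] [526.2 262.5] [55.8 82.5] 7.4
rod 330 [0.5293 0.2304 0.1264] z95 [0.1267 0.1323] [519.6 224.4] [126.6  55.4] 86.5
base 836 [0.522  0.2753 0.0179] z95 [0.0178 0.0226] [523.7 283.7] [100.  110.7] 6.7
match 233 [0.6238 0.012  0.0161] z95 [0.0158 0.0211] [625.4  19.3] [52.2 54.4] 75.4
```

View pics/topcrop.png

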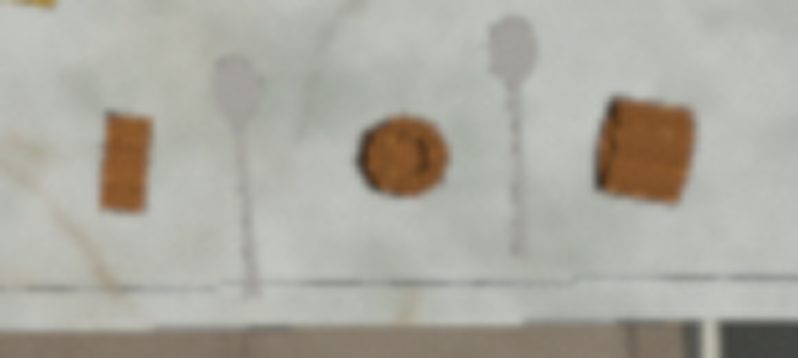

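Call:
{"name": "send_rows", "arguments": {"plan": [[[-0.92,-0.39,0],[0,0,0.102]],[[-0.97,-0.24,0],[0,0,0.102]],[[-1,-0.09,0],[0,0,0.102]],[[-1,0.07,0],[0,0,0.102]],[[-0.97,0.24,0],[0,0,0.102]],[[-0.92,0.39,0],[0,0,0.102]],[[-0.85,0.53,0],[0,0,0.102]],[[-0.75,0.66,0],[0,0,0.102]],[[-0.64,0.77,0],[0,0,0]],[[-0.64,0.77,0],[0,0,0]]], "gripper": 1}}

```text
time: 1.35
tool_pos: [0.3421, 0.3432, 0.2264]
tool_rot: [-3.141, 0.0, 1.572]
contact_force: [-0.4, 0.2, 1.0]
opening: 0.092
grip_force: 0.0
```

Call:
{"name": "send_rows", "arguments": {"plan": [[[-1,0.6,0],[0,0,0]],[[-1,0.6,0],[0,0,0]],[[-1,0.6,0],[0,0,0]],[[-1,0.6,0],[0,0,0]],[[-1,0.6,0],[0,0,0]],[[-1,0.6,0],[0,0,0]],[[-1,0.6,0],[0,0,0]],[[-1,0.6,0],[0,0,0]],[[-1,0.6,0],[0,0,0]],[[-1,0.6,0],[0,0,0]]]}}

```text
time: 2.6
tool_pos: [0.4922, 0.0932, 0.2264]
tool_rot: [-3.141, -0.0, 1.572]
contact_force: [-0.7, 0.4, -0.5]
opening: 0.0917
grip_force: 0.0
```

Call:
{"name": "send_rows", "arguments": {"plan": [[[-1,0,0],[0,0,0]],[[-1,0,0],[0,0,0]],[[-1,0,0],[0,0,0]],[[-1,0,0],[0,0,0]],[[-1,0,0],[0,0,0]],[[-1,0,0],[0,0,0]],[[-1,0,0],[0,0,0]],[[-1,0,0],[0,0,0]],[[-1,0,0],[0,0,0]],[[0,0,0],[0,0,0]]]}}

```text
time: 3.85
tool_pos: [0.4921, -0.132, 0.2262]
tool_rot: [-3.141, -0.0, 1.57]
contact_force: [-0.2, 0.7, 1.5]
opening: 0.0918
grip_force: 0.0
```

```bash
python3 - <<'E'
from h import *
o=robot.observe(); print(o['time'],o['qpos'],o['tool_pos'],o['tool_rot'])
p,d,K,R,t=grab("wrist"); np.savez("w1.npz",p=p,d=d,K=K,R=R,t=t); print(K[0,0],-R.T@t,R)
cv2.imwrite("pics/w1.png",p)
W=cloud(d,K,R,t); Z=W[...,2]
m=((Z>.045)&(Z<.08)).astype(np.uint8); n,l,s,c=cv2.connectedComponentsWithStats(m)
for i in range(1,n):
    if s[i,4]>150:
        P=W[l==i]; rc=cv2.minAreaRect((P[:,:2]*1000).astype(np.float32)); print(s[i],np.round(P.mean(0),4),rc)
E
```

```text
3.85 [-4.12645237e-01  3.14517322e-01  1.56590046e+00 -6.43938358e-05
  1.26197446e+00 -4.11601455e-01] [ 0.49207382 -0.13204091  0.22623559] [-3.14083531e+00 -2.63689254e-04  1.56977204e+00]
338.16654321540716 [ 0.49179366 -0.06021081  0.38356207] [[ 9.99998713e-01 -1.19717670e-03 -1.06779810e-03]
 [-8.64847759e-04 -9.62947533e-01  2.69687411e-01]
 [-1.35109703e-03 -2.69686141e-01 -9.62947330e-01]]
[263  54  34  29 834] [ 0.5102 -0.0363  0.0486] ((510.4842529296875, -36.25762176513672), (24.084192276000977, 30.970672607421875), 84.1676025390625)
[ 259  191   42   45 1213] [ 0.5111 -0.1758  0.0609] ((511.34393310546875, -177.68716430664062), (39.98153305053711, 40.216705322265625), 30.322830200195312)
[262 297  33  27 664] [ 0.5125 -0.2982  0.0486] ((512.7655639648438, -301.6800842285156), (37.55654525756836, 31.080745697021484), 78.41804504394531)
```

View pics/w1.png

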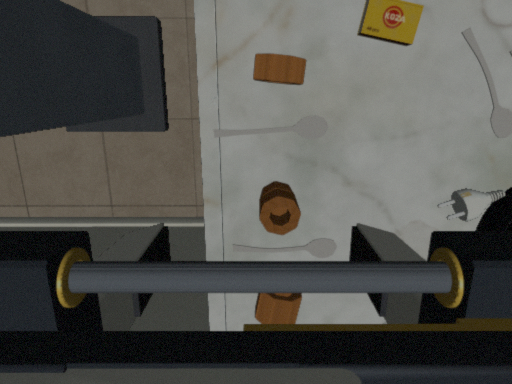

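The wrist view shows the knob with its hole on top at (279,212). The narrow ring is at (280,69) and the broad ring at (279,306). The spoons lie at rows 127 and 247, on either side of the knob. The knob's flats measure -14.7°.

Call:
{"name": "send_rows", "arguments": {"plan": [[[0,0,0],[0,0,0.0815]],[[0,0,0],[0,0,0.0815]],[[0,0,0],[0,0.1,0]],[[0,0,0],[0,0.1,0]],[[0,0,0],[0,0.1,0]],[[0,0,0],[0,0.1,0]],[[0,0,0],[0,0.1,0]],[[-0.8,0.31,0],[0,0,0]],[[-0.8,0.31,0],[0,0,0]],[[-0.8,0.31,0],[0,0,0]]]}}

```text
time: 5.15
tool_pos: [0.5048, -0.178, 0.1833]
tool_rot: [-3.141, -0.781, 1.317]
contact_force: [-0.8, -0.7, 0.6]
opening: 0.0918
grip_force: 0.0
```

```bash
cat >> h.py <<'E'
from scipy.spatial.transform import Rotation as Ro
def st(target=None):
    o=robot.observe(); R=Ro.from_euler('xyz',o['tool_rot']).as_matrix(); print(round(o['time'],2),o['tool_pos'].round(4),np.degrees(o['tool_rot']).round(1),'q',o['qpos'].round(2),'F',o['contact_force'].round(1),'op',round(o['opening'],4),round(o['grip_force'],1)); print('R cols x,y,z',R.T.round(3).tolist())
    if target is not None: print('units',((np.array(target)-o['tool_pos'])@R/.025).round(3))
E
python3 -c "
from h import *
st([.5139,-.1705,.0196])"
```

```text
5.15 [ 0.5048 -0.178   0.1833] [-180.   -44.8   75.5] q [-0.85  0.6   1.49  0.62  1.56 -0.77] F [-0.8 -0.7  0.6] op 0.0918 0.0
R cols x,y,z [[0.178, 0.687, 0.704], [0.968, -0.251, -0.0], [0.176, 0.682, -0.71]]
units [-4.34  0.28  4.92]
```

Call:
{"name": "send_rows", "arguments": {"plan": [[[-0.868,0.056,0],[0,0,0]],[[-0.868,0.056,0],[0,0,0]],[[-0.868,0.056,0],[0,0,0]],[[-0.868,0.056,0],[0,0,0]],[[-0.868,0.056,0],[0,0,0]],[[0,0,0.98],[0,0,0]],[[0,0,0.98],[0,0,0]],[[0,0,0.98],[0,0,0]],[[0,0,0.98],[0,0,0]],[[0,0,0.98],[0,0,0]]]}}

```text
time: 6.4
tool_pos: [0.5135, -0.1701, 0.0198]
tool_rot: [3.141, -0.785, 1.316]
contact_force: [0.6, -0.7, 0.3]
opening: 0.0917
grip_force: 0.0
```

```bash
python3 -c "
from h import *
st([.5139,-.1705,.0196])"
```

```text
6.4 [ 0.5135 -0.1701  0.0198] [180.  -45.   75.4] q [-0.83  0.84  1.58  0.66  1.29 -0.96] F [ 0.6 -0.7  0.3] op 0.0917 0.0
R cols x,y,z [[0.178, 0.684, 0.707], [0.968, -0.252, 0.0], [0.179, 0.684, -0.707]]
units [-0.013  0.021 -0.001]
```

Call:
{"name": "send_rows", "arguments": {"plan": [[[0,0,0],[0,0,0]],[[0,0,0],[0,0,0]],[[0,0,0],[0,0,0]],[[0,0,0],[0,0,0]],[[0,0,0],[0,0,0]],[[0,0,0],[0,0,0]],[[0.3,0,-0.3],[0,0,0]],[[0.5,0,-0.5],[0,0,0]],[[0.5,0,-0.5],[0,0,0]],[[0.4,0,-0.4],[0,0,0]]], "gripper": -1, "force": 20}}

```text
time: 7.65
tool_pos: [0.5136, -0.1702, 0.0828]
tool_rot: [3.14, -0.785, 1.318]
contact_force: [0.8, -0.3, -1.2]
opening: 0.0399
grip_force: 20.0
```

Call:
{"name": "send_rows", "arguments": {"plan": [[[0,0,0],[0,-0.1,0]],[[0,0,0],[0,-0.1,0]],[[0,0,0],[0,-0.1,0]],[[0,0,0],[0,-0.1,0]],[[0,0,0],[0,-0.1,0]],[[0,0,0],[0,-0.1,0]],[[0,0,0],[0,-0.1,0]],[[0,0,0],[0,-0.1,0]],[[0,0,0],[0,-0.1,0]],[[0,0,0],[0,-0.1,0]]]}}

```text
time: 8.9
tool_pos: [0.514, -0.1696, 0.0826]
tool_rot: [3.136, 0.79, 1.312]
contact_force: [0.4, -0.2, -0.9]
opening: 0.0401
grip_force: 20.0
```

Call:
{"name": "send_rows", "arguments": {"plan": [[[0,0,0],[0,0,0]],[[0.4,0,0.5],[0,0,0]],[[0.4,0,0.5],[0,0,0]],[[0.35,0,0.5],[0,0,0]],[[0.3,0,0.4],[0,0,0]],[[0.15,0,0.2],[0,0,0]],[[0.04,0,0.06],[0,0,0]],[[0,0,0],[0,0,0]],[[0,0,0],[0,0,0]],[[0,0,0],[0,0,0]]]}}

```text
time: 10.15
tool_pos: [0.5113, -0.1788, 0.0142]
tool_rot: [3.141, 0.785, 1.316]
contact_force: [-0.0, 0.2, -1.1]
opening: 0.0395
grip_force: 20.0
```

```bash
python3 -c "
from h import *
st()
p,d,K,R,t=grab('side'); cv2.imwrite('pics/s1.png',cv2.resize(p[150:260,230:370],None,fx=5,fy=5,interpolation=cv2.INTER_CUBIC))"
```

```text
10.15 [ 0.5113 -0.1788  0.0142] [179.9  45.   75.4] q [-0.07  0.82  1.67 -0.91  1.07  0.82] F [-0.   0.2 -1.1] op 0.0395 20.0
R cols x,y,z [[0.179, 0.684, -0.707], [0.968, -0.252, 0.001], [-0.178, -0.684, -0.707]]
```

View pics/s1.png

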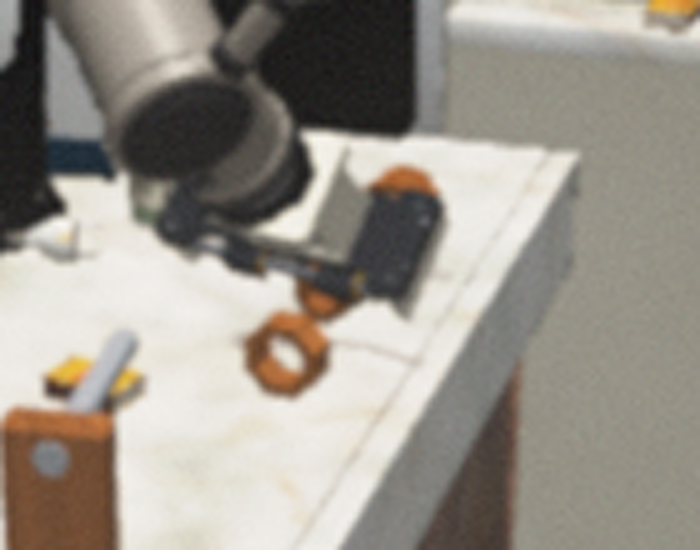

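The side view shows the gripper holding the knob low over the worktop, with the ring at (287,353) clear of it. I'm releasing the knob now.

Call:
{"name": "send_rows", "arguments": {"plan": [[[0.03,0,0.03],[0,0,0]],[[0.015,0,0.015],[0,0,0]],[[0,0,0],[0,0,0]],[[0,0,0],[0,0,0]],[[0,0,0],[0,0,0]],[[0,0,-0.3],[0,0,0]],[[0,0,-0.7],[0,0,0]],[[0,0,-1],[0,0,0]],[[0,0,-1],[0,0,0]],[[0,0,-1],[0,0,0]]], "gripper": 1}}

```text
time: 11.45
tool_pos: [0.5294, -0.1089, 0.0845]
tool_rot: [3.14, 0.785, 1.316]
contact_force: [0.5, -0.3, -0.1]
opening: 0.0919
grip_force: 0.0
```

Call:
{"name": "send_rows", "arguments": {"plan": [[[0,0,-1],[0,0.1,0]],[[0,0,-0.5],[0,0.1,0]],[[0,0,0],[0,0.1,0]],[[0,0,0],[0,0.1,0]],[[0,0,0],[0,0.1,0]],[[-1,0,0],[0,0,-0.03]],[[-1,0,0],[0,0,-0.03]],[[-1,0,0],[0,0,0]],[[-1,0,0],[0,0,0]],[[-1,0,0],[0,0,0]]]}}

```text
time: 12.7
tool_pos: [0.5122, -0.2088, 0.1119]
tool_rot: [3.14, -0.0, 1.412]
contact_force: [-0.1, 0.4, 0.5]
opening: 0.0917
grip_force: 0.0
```

```bash
python3 - <<'E'
from h import *
st()
p,d,K,R,t=grab("wrist"); cv2.imwrite("pics/w2.png",p)
W=cloud(d,K,R,t); Z=W[...,2]
for lo,hi in((.028,.044),(.044,.056)):
    m=((Z>lo)&(Z<hi)).astype(np.uint8); n,l,s,c=cv2.connectedComponentsWithStats(m)
    for i in range(1,n):
        if s[i,4]>100:
            P=W[l==i]; rc=cv2.minAreaRect((P[:,:2]*1000).astype(np.float32)); print(lo,s[i],np.round(P.mean(0),4),np.round(np.array([*rc[0],*rc[1],rc[2]]),1))
f=np.load("top.npz"); W=cloud(f['d'],f['K'],f['R'],f['t'])[180:225,120:190].reshape(-1,3)
P=W[(W[:,2]>.12)&(W[:,2]<.134)&(W[:,1]<.262)&(W[:,1]>.14)]
b=np.array([[np.median(P[abs(P[:,1]-y)<.006,0])*1e3,y*1e3] for y in np.arange(.155,.26,.012) if (abs(P[:,1]-y)<.006).any()]); print(b.round(1).tolist(),P[:,1].min(),np.percentile(P[:,2],90)); c=np.polyfit(b[:,1],b[:,0],1); print("rod x=",c,"yaw",np.degrees(np.arctan(-c[0])))
E
```

```text
12.7 [ 0.5122 -0.2088  0.1119] [179.9  -0.   80.9] q [-0.53  0.51  1.6   0.    1.03 -0.37] F [-0.1  0.4  0.5] op 0.0917 0.0
R cols x,y,z [[0.158, 0.987, 0.0], [0.987, -0.158, 0.001], [0.001, 0.0, -1.0]]
0.028 [ 224   93   61   97 4950] [ 0.5138 -0.1677  0.0364] [ 513.5 -169.    63.9   38.9   75.5]
0.028 [481 217  31  14 299] [ 0.6835 -0.2577  0.0347] [ 684.7 -257.6   21.6    4.    19.7]
0.028 [248 293  16  31 370] [ 0.4937 -0.2958  0.0395] [ 493.5 -296.9   35.5   10.3   75.5]
0.028 [280 293  32  31 318] [ 0.5326 -0.3008  0.0399] [ 532.1 -299.    18.3   41.9   22.7]
0.044 [ 259  293   45   31 1218] [ 0.5142 -0.2935  0.0482] [ 514.3 -295.8   26.7   33.3   80.2]
[[538.3, 155.0], [537.0, 167.0], [535.9, 179.0], [533.4, 191.0], [532.2, 203.0], [531.1, 215.0], [530.0, 227.0], [528.8, 239.0], [526.6, 251.0]] 0.15983075778042316 0.12948012846047935
rod x= [-1.18891603e-01  5.56738567e+02] yaw 6.780160290377544
```

View pics/w2.png

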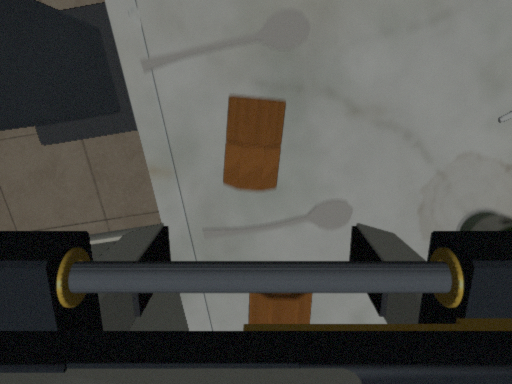

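The wrist view shows the knob lying on its side between the spoons at (255,143), with its axis at 75.5°. The broad ring is below it at (280,308).

Call:
{"name": "send_rows", "arguments": {"plan": [[[-0.5,0.1,0],[0,0,0.021]],[[-0.8,0.17,0],[0,0,0]],[[-0.8,0.17,0],[0,0,0]],[[-0.8,0.17,0],[0,0,0]],[[-0.77,0.17,0],[0,0,0]],[[0,0,0.9],[0,0,0]],[[0,0,0.9],[0,0,0]],[[0,0,0.9],[0,0,0]],[[0,0,0.9],[0,0,0]],[[0,0,0.51],[0,0,0]]]}}

```text
time: 14.0
tool_pos: [0.5132, -0.303, 0.0067]
tool_rot: [-3.14, -0.001, 1.377]
contact_force: [0.1, -0.4, -0.4]
opening: 0.0916
grip_force: 0.0
```

Call:
{"name": "send_rows", "arguments": {"plan": [[[0,0,0],[0,0,0]],[[0,0,0],[0,0,0]],[[0,0,0],[0,0,0]],[[0,0,0],[0,0,0]],[[0,0,0],[0,0,0]],[[0,0,-0.3],[0,0,0]],[[0,0,-1],[0,0,0]],[[0,0,-1],[0,0,0]],[[0,0,-1],[0,0,0]],[[0,0,-1],[0,0,0]]], "gripper": -1, "force": 15}}

```text
time: 15.25
tool_pos: [0.5136, -0.3026, 0.1168]
tool_rot: [3.141, -0.0, 1.377]
contact_force: [0.7, -0.5, -0.9]
opening: 0.0496
grip_force: 15.0
```

Call:
{"name": "send_rows", "arguments": {"plan": [[[0,0,0],[0,0,-0.0995]],[[0,0,0],[0,0,-0.0995]],[[1,0.2,0],[0,0,0]],[[1,0.2,0],[0,0,0]],[[1,0.2,0],[0,0,0]],[[1,0.2,0],[0,0,0]],[[1,0.2,0],[0,0,0]],[[1,0.2,0],[0,0,0]],[[1,0.2,0],[0,0,0]],[[1,0.2,0],[0,0,0]]]}}

```text
time: 16.5
tool_pos: [0.5292, -0.0972, 0.1158]
tool_rot: [-3.142, -0.0, 1.688]
contact_force: [0.5, -0.2, -0.7]
opening: 0.0499
grip_force: 15.0
```

Call:
{"name": "send_rows", "arguments": {"plan": [[[1,0.2,0],[0,0,0]],[[1,0.2,0],[0,0,0]],[[1,0.2,0],[0,0,0]],[[1,0.2,0.1],[0,0,0]],[[1,0.2,0.1],[0,0,0]],[[1,0.2,0.1],[0,0,0]],[[1,0.2,0.1],[0,0,0]],[[0.84,0.15,0.1],[0,0,0]],[[0,0,0.1],[0,0,0]],[[0,0,0],[0,0,0]]]}}

```text
time: 17.75
tool_pos: [0.5442, 0.1, 0.1004]
tool_rot: [-3.141, 0.0, 1.689]
contact_force: [0.1, 0.0, 0.0]
opening: 0.0494
grip_force: 15.0
```

```bash
python3 - <<'E'
from h import *
st()
p,d,K,R,t=grab("wrist"); np.savez("w3.npz",p=p,d=d,K=K,R=R,t=t); 
q,e,K2,R2,t2=grab("side"); a=cv2.resize(q[170:300,200:320],(554,600),interpolation=cv2.INTER_CUBIC)
np.savez("s3.npz",p=q,d=e,K=K2,R=R2,t=t2)
cv2.imwrite("pics/w3.png",cv2.resize(p,(768,576))); cv2.imwrite("pics/s3.png",a)
W=cloud(d,K,R,t)
m=(W[...,2]>.112)&(W[...,2]<.15)&(W[...,1]>.13)&(W[...,1]<.27)&(abs(W[...,0]-.535)<.03)
P=W[m]; print(len(P),P.min(0),P.max(0))
b=[]
for y in np.arange(.13,.275,.01):
    Q=P[abs(P[:,1]-y)<.004]
    if len(Q)>5: b.append([y*1e3,*(np.array([(Q[:,0].min()+Q[:,0].max())/2,np.median(Q[:,0]),np.percentile(Q[:,2],97),np.ptp(Q[:,0])])*1e3)])
print(np.round(b,1))
E
```

```text
17.75 [0.5442 0.1    0.1004] [-180.     0.    96.8] q [ 0.04  0.52  1.61 -0.    1.01 -0.08] F [0.1 0.  0. ] op 0.0494 15.0
R cols x,y,z [[-0.118, 0.993, -0.0], [0.993, 0.118, -0.001], [-0.001, -0.0, -1.0]]
4988 [0.524169   0.15999292 0.11867749] [0.54386424 0.20484171 0.13002233]
[[160.  536.  536.  125.9  12.5]
 [170.  535.7 535.8 128.   16.3]
 [180.  534.8 534.6 128.2  16.2]
 [190.  533.3 533.4 128.1  16.4]
 [200.  532.4 532.7 128.1  16.4]]
```

View pics/w3.png

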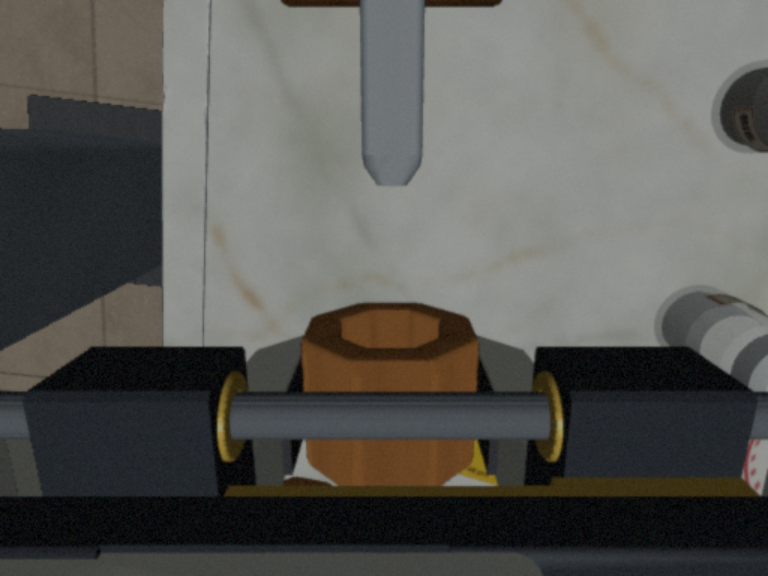

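The wrist view shows the rod tip at (391,185), the ring centred on column 390, and the rod running straight up the picture. The two are lined up, so I'm threading the ring.

Call:
{"name": "send_rows", "arguments": {"plan": [[[0.8,0,-0.02],[0,0,0]],[[0.8,0,-0.02],[0,0,0]],[[0.8,0,0],[0,0,0]],[[0.8,0,0],[0,0,0]],[[0.8,0,0],[0,0,0]],[[0.8,0,0],[0,0,0]],[[0.8,0,0],[0,0,0]],[[0.5,0,0],[0,0,0]],[[0.2,0,0],[0,0,0]],[[0.08,0,0],[0,0,0]]]}}

```text
time: 19.1
tool_pos: [0.5259, 0.2582, 0.1015]
tool_rot: [-3.141, 0.0, 1.69]
contact_force: [-0.2, 0.0, -0.3]
opening: 0.0498
grip_force: 15.0
```

Call:
{"name": "send_rows", "arguments": {"plan": [[[0.04,0,0],[0,0,0]],[[0.04,0,0],[0,0,0]],[[0.04,0,0],[0,0,0]],[[0.02,0,0],[0,0,0]],[[0,0,0],[0,0,0]],[[0,0,0],[0,0,0]],[[0,0,0],[0,0,0]],[[0,0,0],[0,0,0]],[[0,0,0],[0,0,0]],[[0,0,0],[0,0,0]]]}}

```text
time: 20.35
tool_pos: [0.5257, 0.2604, 0.1016]
tool_rot: [-3.141, 0.002, 1.689]
contact_force: [0.6, -5.8, 0.4]
opening: 0.05
grip_force: 15.0
```

```bash
python3 - <<'E'
from h import *
st()
p,d,K,R,t=grab("wrist"); np.savez("w4.npz",p=p,d=d,K=K,R=R,t=t); q=grab("side")[0]
a=cv2.resize(p[100:300,120:400],(560,400)); b=cv2.resize(q[200:300,180:280],(400,400),interpolation=cv2.INTER_CUBIC)[:, :240]
cv2.imwrite("pics/w4.png",np.hstack([a,b]))
E
```

```text
20.35 [0.5257 0.2604 0.1016] [-1.80e+02  1.00e-01  9.68e+01] q [ 0.33  0.57  1.51 -0.    1.05  0.21] F [ 0.6 -5.8  0.4] op 0.05 15.0
R cols x,y,z [[-0.118, 0.993, -0.002], [0.993, 0.118, -0.0], [-0.0, -0.002, -1.0]]
```

View pics/w4.png

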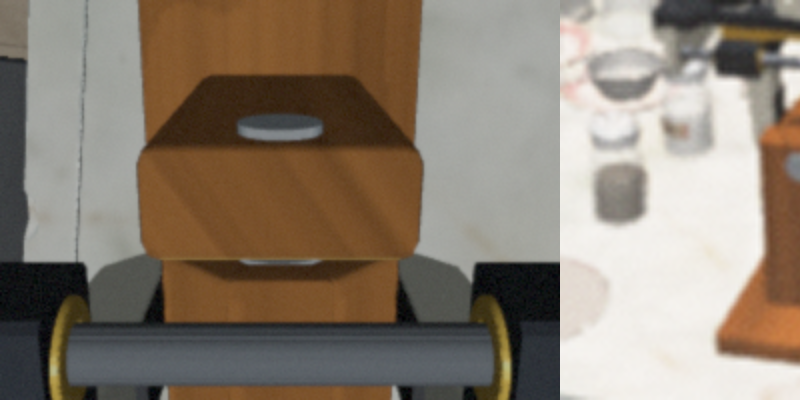

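The wrist view shows the ring held with its far face at the post (row 260), and 5.8 N of contact. I'm lowering it onto the rod and releasing it.

Call:
{"name": "send_rows", "arguments": {"plan": [[[-0.02,0,0.08],[0,0,0]],[[0,0,0.08],[0,0,0]],[[0,0,0.08],[0,0,0]],[[0,0,0.02],[0,0,0]],[[0.03,0,0],[0,0,0]],[[0,0,0],[0,0,0]],[[0,0,0],[0,0,0]],[[0,0,0],[0,0,0]],[[0,0,0],[0,0,0]],[[0,0,0],[0,0,0]]]}}

```text
time: 21.7
tool_pos: [0.526, 0.2604, 0.0963]
tool_rot: [3.141, 0.002, 1.69]
contact_force: [-1.3, -10.4, 9.9]
opening: 0.0502
grip_force: 15.0
```

Call:
{"name": "send_rows", "arguments": {"plan": [[[0,0,0],[0,0,0]],[[0,0,0],[0,0,0]],[[0,0,0],[0,0,0]],[[0,0,0],[0,0,0]],[[0,0,0],[0,0,0]],[[0,0,-0.4],[0,0,0]],[[0,0,-0.8],[0,0,0]],[[0,0,-0.9],[0,0,0]],[[-0.8,0,-0.5],[0,0,0]],[[-1,0,-0.3],[0,0,0]]], "gripper": 1}}

```text
time: 22.95
tool_pos: [0.531, 0.2161, 0.1686]
tool_rot: [3.14, 0.0, 1.691]
contact_force: [0.3, -0.3, -0.6]
opening: 0.0918
grip_force: 0.0
```

```bash
python3 - <<'E'
from h import *
st()
p,d,K,R,t=grab("wrist"); W=cloud(d,K,R,t); cv2.imwrite("pics/w5.png",p)
h=np.array([-.118,.993]); f=np.array([.5233,.2803])
A=(W[...,:2]-f)@h; L=(W[...,:2]-f)@np.array([.993,.118])
m=(W[...,2]>.132)&(W[...,2]<.15)&(abs(L)<.04)&(abs(A)<.1)
print("top pts along",np.percentile(A[m]*1e3,[1,10,25,50,75,90,99]).round(1))
for a in range(-80,30,5):
    k=(abs(L)<.006)&(abs(A*1e3-a)<2.5)&(W[...,2]>.1)
    if k.sum()>3: print(a,(np.median(W[k][:,2])*1e3).round(1),end="; ")
E
```

```text
22.95 [0.531  0.2161 0.1686] [179.9   0.   96.9] q [ 0.25  0.48  1.48 -0.    1.19  0.13] F [ 0.3 -0.3 -0.6] op 0.0918 0.0
R cols x,y,z [[-0.12, 0.993, -0.0], [0.993, 0.12, 0.001], [0.001, 0.0, -1.0]]
top pts along [-39.4 -31.3 -18.2   1.2  12.2  18.4  22.5]
-80 126.6; -75 126.7; -70 126.7; -65 126.6; -60 126.8; -55 126.5; -50 126.6; -45 260.0; -40 273.0; -35 249.5; -30 137.3; -25 137.3; -20 137.3; -15 137.3; -10 137.4; -5 137.3; 0 134.9; 5 135.2; 10 135.4; 15 135.4; 20 134.9; 25 128.4;
```

Call:
{"name": "send_rows", "arguments": {"plan": [[[-0.993,-0.2,0],[0,0,0]],[[-0.993,-0.2,0],[0,0,0]],[[-0.993,-0.2,0],[0,0,0]],[[-0.993,-0.2,0],[0,0,0]],[[-0.993,-0.2,0.4],[0,0,0]],[[-0.993,-0.2,0.5],[0,0,0]],[[-0.993,-0.2,0.5],[0,0,0]],[[-0.993,-0.2,0.5],[0,0,0]],[[-0.993,-0.2,0.5],[0,0,0]],[[-0.993,-0.2,0.4],[0,0,0.072]]]}}

```text
time: 24.25
tool_pos: [0.51, -0.0367, 0.0971]
tool_rot: [-3.141, -0.0, 1.574]
contact_force: [-0.1, 0.3, -0.4]
opening: 0.0923
grip_force: 0.0
```

```bash
python3 - <<'E'
from h import *
st([.511,-.0363,.0065])
p,d,K,R,t=grab("wrist"); W=cloud(d,K,R,t); Z=W[...,2]
m=((Z>.044)&(Z<.056)).astype(np.uint8); n,l,s,c=cv2.connectedComponentsWithStats(m)
for i in range(1,n):
    if s[i,4]>100:
        P=W[l==i]; rc=cv2.minAreaRect((P[:,:2]*1000).astype(np.float32)); print(s[i],np.round(P.mean(0),4),np.round(np.array([*rc[0],*rc[1],rc[2]]),1))
E
```

```text
24.25 [ 0.51   -0.0367  0.0971] [-180.    -0.    90.2] q [-0.22  0.46  1.74 -0.    0.94 -0.22] F [-0.1  0.3 -0.4] op 0.0923 0.0
R cols x,y,z [[-0.003, 1.0, 0.0], [1.0, 0.003, -0.001], [-0.001, 0.0, -1.0]]
units [0.015 0.044 3.622]
[ 236  188   53   40 1727] [ 0.5104 -0.0349  0.0484] [510.4 -35.7  24.2  33.2  84.2]
```

Call:
{"name": "send_rows", "arguments": {"plan": [[[0.03,0.03,0.3],[0,0,0.068]],[[0,0,0.8],[0,0,0]],[[0,0,0.9],[0,0,0]],[[0,0,0.8],[0,0,0]],[[0,0,0.6],[0,0,0]],[[0,0,0.2],[0,0,0]],[[0,0,0],[0,0,0]],[[0,0,0],[0,0,0]],[[0,0,0],[0,0,0]],[[0,0,0],[0,0,0]]]}}

```text
time: 25.55
tool_pos: [0.5116, -0.0344, 0.0079]
tool_rot: [3.141, -0.0, 1.47]
contact_force: [0.1, -0.7, 0.7]
opening: 0.0918
grip_force: 0.0
```

Call:
{"name": "send_rows", "arguments": {"plan": [[[0,0,0],[0,0,0]],[[0,0,0],[0,0,0]],[[0,0,0],[0,0,0]],[[0,0,0],[0,0,0]],[[0,0,0],[0,0,0]],[[0,0,-0.3],[0,0,0]],[[0,0,-1],[0,0,0]],[[0,0,-1],[0,0,0]],[[0,0,-1],[0,0,-0.071]],[[0,0,-0.5],[0,0,-0.071]]], "gripper": -1, "force": 15}}

```text
time: 26.8
tool_pos: [0.512, -0.0345, 0.1044]
tool_rot: [3.139, 0.001, 1.697]
contact_force: [0.3, 0.2, 0.5]
opening: 0.0501
grip_force: 15.0
```

```bash
python3 -c "
from h import *
st([.5233+.118*.15,.2803-.993*.15,.1017])"
```

```text
26.8 [ 0.512  -0.0345  0.1044] [179.9   0.   97.2] q [-0.22  0.45  1.73  0.    0.96 -0.34] F [0.3 0.2 0.5] op 0.0501 15.0
R cols x,y,z [[-0.126, 0.992, -0.001], [0.992, 0.126, 0.002], [0.002, -0.0, -1.0]]
units [6.437 1.985 0.11 ]
```

Call:
{"name": "send_rows", "arguments": {"plan": [[[0.92,0.284,0],[0,0,0.002]],[[0.92,0.284,0],[0,0,0.002]],[[0.92,0.284,0],[0,0,0]],[[0.92,0.284,0],[0,0,0]],[[0.92,0.284,0.02],[0,0,0]],[[0.92,0.284,0.02],[0,0,0]],[[0.92,0.28,0.02],[0,0,0]],[[0,0,0],[0,0,0]],[[0,0,0],[0,0,0]],[[0,0,0],[0,0,0]]]}}

```text
time: 28.05
tool_pos: [0.5417, 0.1304, 0.1012]
tool_rot: [-3.142, 0.0, 1.686]
contact_force: [-0.2, -0.4, 0.5]
opening: 0.05
grip_force: 15.0
```

```bash
python3 -c "
from h import *
st([.5233+.118*.15,.2803-.993*.15,.103])
st([.5233+.118*.052,.2803-.993*.052,.103])"
```

```text
28.05 [0.5417 0.1304 0.1012] [-180.     0.    96.6] q [ 0.1   0.53  1.6  -0.    1.01 -0.02] F [-0.2 -0.4  0.5] op 0.05 15.0
R cols x,y,z [[-0.115, 0.993, -0.0], [0.993, 0.115, -0.0], [-0.0, -0.0, -1.0]]
units [ 0.04  -0.024 -0.073]
28.05 [0.5417 0.1304 0.1012] [-180.     0.    96.6] q [ 0.1   0.53  1.6  -0.    1.01 -0.02] F [-0.2 -0.4  0.5] op 0.05 15.0
R cols x,y,z [[-0.115, 0.993, -0.0], [0.993, 0.115, -0.0], [-0.0, -0.0, -1.0]]
units [ 3.96  -0.037 -0.074]
```

Call:
{"name": "send_rows", "arguments": {"plan": [[[0.9,-0.01,-0.07],[0,0,0]],[[0.9,-0.01,0],[0,0,0]],[[0.9,-0.01,0],[0,0,0]],[[0.9,0,0],[0,0,0]],[[0.25,0,0],[0,0,0]],[[0.06,0,0],[0,0,0]],[[0.05,0,0],[0,0,0]],[[0.05,0,0],[0,0,0]],[[0.04,0,0],[0,0,0]],[[0.04,0,0],[0,0,0]]]}}

```text
time: 29.3
tool_pos: [0.5297, 0.2296, 0.1028]
tool_rot: [-3.141, 0.005, 1.687]
contact_force: [1.3, -15.5, 1.8]
opening: 0.0499
grip_force: 15.0
```

Call:
{"name": "send_rows", "arguments": {"plan": [[[-0.04,0,0.06],[0,0,0]],[[0,0,0.08],[0,0,0]],[[0,0,0.08],[0,0,0]],[[0.02,0,0.02],[0,0,0]],[[0.02,0,0],[0,0,0]],[[0,0,0],[0,0,0]],[[0,0,0],[0,0,0]],[[0,0,0],[0,0,0]],[[0,0,0],[0,0,0]],[[0,0,0],[0,0,0]]]}}

```text
time: 30.55
tool_pos: [0.5301, 0.2297, 0.0973]
tool_rot: [3.141, 0.004, 1.686]
contact_force: [0.5, -12.0, 3.6]
opening: 0.0495
grip_force: 15.0
```

Call:
{"name": "send_rows", "arguments": {"plan": [[[0,0,0],[0,0,0]],[[0,0,0],[0,0,0]],[[0,0,0],[0,0,0]],[[0,0,0],[0,0,0]],[[0,0,0],[0,0,0]],[[0,0,-0.4],[0,0,0]],[[0,0,-0.8],[0,0,0]],[[0,0,-0.9],[0,0,0]],[[-0.8,0,-0.5],[0,0,0]],[[-1,0,-0.3],[0,0,0]]], "gripper": 1}}

```text
time: 31.8
tool_pos: [0.5347, 0.1869, 0.1703]
tool_rot: [3.14, 0.0, 1.688]
contact_force: [0.9, -0.1, -0.4]
opening: 0.0917
grip_force: 0.0
```

```bash
python3 - <<'E'
from h import *
st([.5135,-.169,.1])
p,d,K,R,t=grab("wrist"); W=cloud(d,K,R,t); cv2.imwrite("pics/w6.png",p)
h=np.array([-.118,.993]); f=np.array([.5233,.2803])
A=(W[...,:2]-f)@h; L=(W[...,:2]-f)@np.array([.993,.118])
for a in np.arange(-124,12,4):
    k=(abs(L)<.02)&(abs(A*1e3-a)<1)&(W[...,2]>.1)&(W[...,2]<.15)
    if k.sum()>3: print(a,(np.percentile(W[k][:,2],95)*1e3).round(1),end="; ")
E
```

```text
31.8 [0.5347 0.1869 0.1703] [179.9   0.   96.7] q [ 0.2   0.47  1.49 -0.    1.18  0.08] F [ 0.9 -0.1 -0.4] op 0.0917 0.0
R cols x,y,z [[-0.117, 0.993, -0.0], [0.993, 0.117, 0.001], [0.001, -0.0, -1.0]]
units [-14.04   -2.503   2.811]
-120 124.5; -116 127.1; -112 127.9; -108 128.0; -104 128.0; -100 127.9; -96 128.2; -92 127.8; -88 128.0; -84 127.7; -80 127.7; -76 128.1; -72 127.9; -68 127.5; -64 137.8; -60 138.2; -56 138.1; -52 138.3; -48 138.2; -44 138.4; -40 137.8; -36 138.1; -32 138.0; -28 138.1; -24 138.2; -20 138.2; -16 138.1; -12 138.1; -8 138.3; -4 138.3; 0 135.1; 4 136.4; 8 136.4;
```

View pics/w6.png

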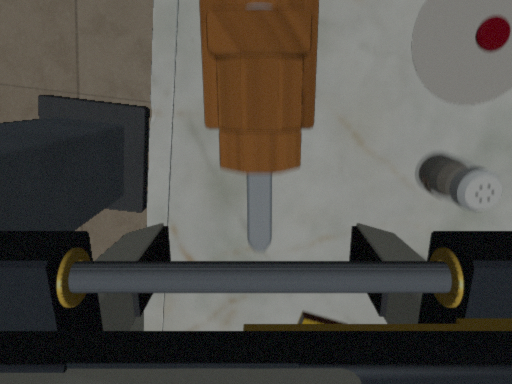

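The wrist view shows both rings on the rod: the narrow ring's near face is at row 170 and the rod tip at (259,248). Depth puts the stack at 0–64 mm from the post, so there is no gap. Next is the knob.

Call:
{"name": "send_rows", "arguments": {"plan": [[[-1,-0.178,0],[0,0,0]],[[-1,-0.178,0],[0,0,0]],[[-1,-0.178,0],[0,0,0]],[[-1,-0.178,0],[0,0,0]],[[-1,-0.178,0.3],[0,0,0]],[[-1,-0.178,0.5],[0,0,0]],[[-1,-0.178,0.5],[0,0,0]],[[-1,-0.178,0.5],[0,0,0]],[[-1,-0.178,0.5],[0,0,0]],[[-1,-0.178,0.5],[0,0,0]]]}}

```text
time: 33.1
tool_pos: [0.5186, -0.067, 0.0989]
tool_rot: [-3.141, 0.0, 1.686]
contact_force: [0.5, 0.3, 0.1]
opening: 0.0916
grip_force: 0.0
```

Call:
{"name": "send_rows", "arguments": {"plan": [[[-1,-0.178,0],[0,0,0]],[[-1,-0.178,0],[0,0,0]],[[-1,-0.178,0],[0,0,0]],[[-1,-0.178,0],[0,0,0]],[[0,0,0],[0,0,0.117]],[[0,0,0],[0,0,0.117]],[[0,0,0],[0,0,0]],[[0,0,0],[0,0,0]],[[0,0,0],[0,0,0]],[[0,0,0],[0,0,0]]]}}

```text
time: 34.35
tool_pos: [0.513, -0.1668, 0.0993]
tool_rot: [-3.142, -0.0, 1.32]
contact_force: [0.6, 0.9, -0.7]
opening: 0.0918
grip_force: 0.0
```

```bash
python3 - <<'E'
from h import *
p,d,K,R,t=grab("wrist"); W=cloud(d,K,R,t); Z=W[...,2]
m=((Z>.028)&(Z<.044)).astype(np.uint8); n,l,s,c=cv2.connectedComponentsWithStats(m)
for i in range(1,n):
    if s[i,4]>1000:
        P=W[l==i]; rc=cv2.minAreaRect((P[:,:2]*1000).astype(np.float32)); print(s[i],np.round(np.array([*rc[0],*rc[1],rc[2]]),1))
st([.5135,-.169,.005])
E
```

```text
[ 234  158   57   93 4851] [ 513.4 -168.8   64.2   39.    75.5]
34.4 [ 0.513  -0.1667  0.0993] [180.   -0.   75.6] q [-0.46  0.5   1.66  0.    0.98 -0.21] F [ 0.3 -0.5 -0.8] op 0.0919 0.0
R cols x,y,z [[0.248, 0.969, 0.0], [0.969, -0.248, 0.0], [0.0, 0.0, -1.0]]
units [-0.083  0.041  3.772]
```

Call:
{"name": "send_rows", "arguments": {"plan": [[[-0.08,0.04,0.5],[0,0,0]],[[0,0,0.9],[0,0,0]],[[0,0,0.9],[0,0,0]],[[0,0,0.8],[0,0,0]],[[0,0,0.5],[0,0,0]],[[0,0,0.16],[0,0,0]],[[0,0,0],[0,0,0]],[[0,0,0],[0,0,0]],[[0,0,0],[0,0,0]],[[0,0,0],[0,0,0]]]}}

```text
time: 35.65
tool_pos: [0.5137, -0.1691, 0.0056]
tool_rot: [3.141, 0.0, 1.319]
contact_force: [0.0, 0.5, 0.3]
opening: 0.0921
grip_force: 0.0
```

Call:
{"name": "send_rows", "arguments": {"plan": [[[0,0,0],[0,0,0]],[[0,0,0],[0,0,0]],[[0,0,0],[0,0,0]],[[0,0,0],[0,0,0]],[[0,0,0],[0,0,0]],[[0,0,0],[0,0,0]],[[0,0,-0.3],[0,0,0]],[[0,0,-1],[0,0,0]],[[0,0,-1],[0,0,-0.117]],[[0,0,-1],[0,0,-0.117]]], "gripper": -1, "force": 30}}

```text
time: 36.9
tool_pos: [0.5134, -0.169, 0.089]
tool_rot: [3.141, -0.0, 1.693]
contact_force: [0.3, 0.4, 0.0]
opening: 0.0399
grip_force: 30.0
```

```bash
python3 -c "
from h import *
st([.5233+.118*.175,.2803-.993*.175,.105])"
```

```text
36.9 [ 0.5134 -0.169   0.089 ] [180.  -0.  97.] q [-0.46  0.52  1.66  0.    0.96 -0.58] F [0.3 0.4 0. ] op 0.0399 30.0
R cols x,y,z [[-0.122, 0.993, 0.0], [0.993, 0.122, 0.0], [0.0, 0.0, -1.0]]
units [10.789  2.551 -0.639]
```

Call:
{"name": "send_rows", "arguments": {"plan": [[[1,0.25,-0.07],[0,0,0]],[[1,0.25,-0.07],[0,0,0]],[[1,0.25,-0.07],[0,0,0]],[[1,0.25,-0.07],[0,0,0]],[[1,0.25,-0.07],[0,0,0]],[[1,0.25,-0.07],[0,0,0]],[[1,0.25,-0.07],[0,0,0]],[[1,0.25,-0.07],[0,0,0]],[[1,0.27,-0.07],[0,0,0]],[[1,0.27,0],[0,0,0]]]}}

```text
time: 38.15
tool_pos: [0.5478, 0.0876, 0.1042]
tool_rot: [3.141, -0.0, 1.687]
contact_force: [0.5, -0.5, -1.4]
opening: 0.0394
grip_force: 30.0
```

```bash
python3 - <<'E'
from h import *
st([.5233+.118*.175,.2803-.993*.175,.1056])
p,d,K,R,t=grab("wrist"); W=cloud(d,K,R,t); cv2.imwrite("pics/w7.png",cv2.resize(p[60:380,100:420],(600,600),interpolation=cv2.INTER_CUBIC))
o=robot.observe(); T=Ro.from_euler('xyz',o['tool_rot']).as_matrix()
B=(W-o['tool_pos'])@T*1e3   # tool frame mm: x along rod, y lateral, z down
def prof(xs,lat,zl,zh):
    for x in xs:
        k=(abs(B[...,0]-x)<2)&(abs(B[...,1])<lat)&(B[...,2]>zl)&(B[...,2]<zh)
        Q=B[k]
        if len(Q)>8: print(x,len(Q),'lat',Q[:,1].min().round(1),Q[:,1].max().round(1),'mid',((Q[:,1].min()+Q[:,1].max())/2).round(2),'med',np.median(Q[:,1]).round(2),'ztop',np.percentile(Q[:,2],5).round(1))
print("knob");prof(range(4,40,4),25,-42,-28)
print("rod");prof(range(44,120,6),20,-30,-8)
E
```

```text
38.15 [0.5478 0.0876 0.1042] [180.   -0.   96.6] q [ 0.02  0.52  1.61  0.    1.01 -0.1 ] F [ 0.5 -0.5 -1.4] op 0.0394 30.0
R cols x,y,z [[-0.116, 0.993, 0.0], [0.993, 0.116, 0.001], [0.001, 0.0, -1.0]]
units [ 0.771 -0.066 -0.056]
knob
4 319 lat -23.1 21.0 mid -1.06 med -0.51 ztop -34.6
8 892 lat -25.0 25.0 mid -0.01 med -0.11 ztop -37.1
12 635 lat -16.7 13.5 mid -1.56 med -1.3 ztop -34.8
16 654 lat -16.5 13.8 mid -1.35 med -1.1 ztop -34.9
20 666 lat -16.0 13.3 mid -1.31 med -0.9 ztop -34.8
24 677 lat -15.9 13.7 mid -1.11 med -1.28 ztop -34.9
28 874 lat -15.7 13.9 mid -0.88 med -1.27 ztop -34.6
rod
74 342 lat -10.0 4.3 mid -2.83 med -2.76 ztop -22.1
80 456 lat -10.7 5.2 mid -2.77 med -2.7 ztop -23.6
86 473 lat -10.5 5.0 mid -2.76 med -2.67 ztop -23.6
92 490 lat -10.3 4.9 mid -2.7 med -2.64 ztop -23.7
98 505 lat -10.8 4.9 mid -2.95 med -2.96 ztop -23.7
104 32 lat -10.5 4.8 mid -2.89 med -7.29 ztop -21.4
```

View pics/w7.png

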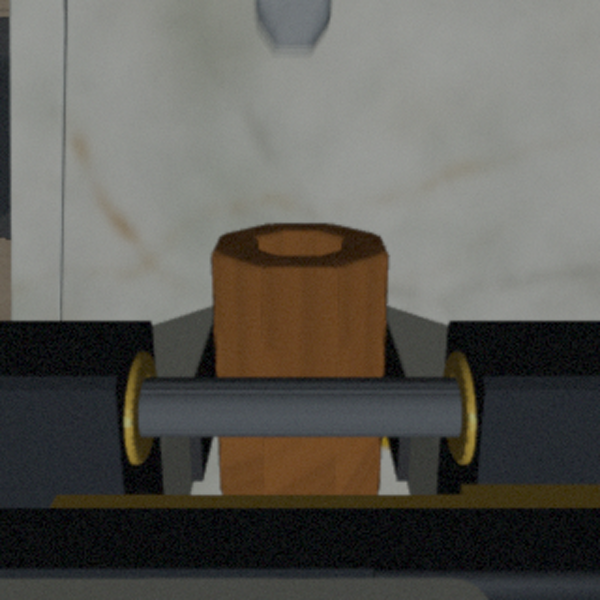

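The wrist view shows the knob's mouth at (300,243) and the rod tip at (293,50). From depth, the rod sits 1.6 mm toward -y of the tool and about 1 mm higher. I'm correcting for that and starting the insertion.

Call:
{"name": "send_rows", "arguments": {"plan": [[[0.2,-0.064,-0.045],[0,0,0]],[[0.5,0,0],[0,0,0]],[[0.5,0,0],[0,0,0]],[[0.3,0,0],[0,0,0]],[[0.2,0,0],[0,0,0]],[[0.2,0,0],[0,0,0]],[[0.15,0,0],[0,0,0]],[[0.1,0,0],[0,0,0]],[[0,0,0],[0,0,0]],[[0,0,0],[0,0,0]]]}}

```text
time: 39.45
tool_pos: [0.5399, 0.1398, 0.1046]
tool_rot: [-3.142, -0.0, 1.687]
contact_force: [0.5, 0.9, -0.9]
opening: 0.0396
grip_force: 30.0
```

```bash
python3 -c "
from h import *
st([.5233+.118*.12,.2803-.993*.12,.1053])"
```

```text
39.45 [0.5399 0.1398 0.1046] [-180.    -0.    96.6] q [0.12 0.52 1.6  0.   1.02 0.  ] F [ 0.5  0.9 -0.9] op 0.0396 30.0
R cols x,y,z [[-0.116, 0.993, 0.0], [0.993, 0.116, -0.0], [-0.0, 0.0, -1.0]]
units [ 0.861  0.004 -0.027]
```

Call:
{"name": "send_rows", "arguments": {"plan": [[[0.15,0,-0.02],[0,0,0]],[[0.15,0,0],[0,0,0]],[[0.15,0,0],[0,0,0]],[[0.15,0,0],[0,0,0]],[[0.1,0,0],[0,0,0]],[[0.06,0,0],[0,0,0]],[[0.04,0,0],[0,0,0]],[[0.03,0,0],[0,0,0]],[[0,0,0],[0,0,0]],[[0,0,0],[0,0,0]]]}}

```text
time: 40.7
tool_pos: [0.5375, 0.1603, 0.1052]
tool_rot: [3.142, 0.0, 1.687]
contact_force: [-0.7, -1.9, -0.8]
opening: 0.0397
grip_force: 30.0
```

Call:
{"name": "send_rows", "arguments": {"plan": [[[0.03,0,0],[0,0,0]],[[0.03,0,0],[0,0,0]],[[0.02,0,0],[0,0,0]],[[0,0,0],[0,0,0]],[[0,0,0],[0,0,0]],[[0,0,0],[0,0,0]],[[0,0,0],[0,0,0]],[[0,0,0],[0,0,0]],[[0,0,0],[0,0,0]],[[0,0,0],[0,0,0]]]}}

```text
time: 41.95
tool_pos: [0.5374, 0.1605, 0.1051]
tool_rot: [-3.141, 0.003, 1.687]
contact_force: [0.8, -10.2, 0.4]
opening: 0.0398
grip_force: 30.0
```

Call:
{"name": "send_rows", "arguments": {"plan": [[[0,0,0.04],[0,0,0]],[[0,0,0.03],[0,0,0]],[[0,0,0],[0,0,0]],[[0,0,0],[0,0,0]],[[0,0,0],[0,0,0]],[[0,0,0],[0,0,0]],[[0,0,0],[0,0,0]],[[0,0,0],[0,0,0]],[[0,0,0],[0,0,0]],[[0,0,0],[0,0,0]]]}}

```text
time: 43.2
tool_pos: [0.5378, 0.1605, 0.1041]
tool_rot: [3.141, 0.003, 1.687]
contact_force: [-0.3, -10.0, 5.3]
opening: 0.0399
grip_force: 30.0
```

Call:
{"name": "send_rows", "arguments": {"plan": [[[0,0,0],[0,0,0]],[[0,0,0],[0,0,0]],[[0,0,0],[0,0,0]],[[0,0,0],[0,0,0]],[[0,0,0],[0,0,0]],[[0,0,-0.4],[0,0,0]],[[0,0,-0.8],[0,0,0]],[[0,0,-0.9],[0,0,0]],[[-0.8,0,-0.5],[0,0,0]],[[-1,0,-0.3],[0,0,0]]], "gripper": 1}}

```text
time: 44.45
tool_pos: [0.5427, 0.1166, 0.177]
tool_rot: [3.14, 0.0, 1.688]
contact_force: [-0.0, -0.7, 0.9]
opening: 0.0916
grip_force: 0.0
```

```bash
python3 - <<'E'
from h import *
st()
p,d,K,R,t=grab("wrist"); W=cloud(d,K,R,t)
q,e,K2,R2,t2=grab("top")
h=np.array([-.118,.993]); f=np.array([.5233,.2803])
A=(W[...,:2]-f)@h; L=(W[...,:2]-f)@np.array([.993,.118])
for a in np.arange(-164,12,4):
    k=(abs(L)<.02)&(abs(A*1e3-a)<1)&(W[...,2]>.09)&(W[...,2]<.15)
    if k.sum()>3: print(a,(np.percentile(W[k][:,2],95)*1e3).round(1),end="; ")
cv2.imwrite("pics/f.png",np.hstack([cv2.resize(p,(512,384))[:,130:410],cv2.resize(q[170:250,110:400],(520,384*1),interpolation=cv2.INTER_CUBIC)]))
E
```

```text
44.45 [0.5427 0.1166 0.177 ] [179.9   0.   96.7] q [ 0.07  0.44  1.52 -0.    1.18 -0.04] F [-0.  -0.7  0.9] op 0.0916 0.0
R cols x,y,z [[-0.117, 0.993, -0.0], [0.993, 0.117, 0.001], [0.001, -0.0, -1.0]]
-156 130.3; -152 131.1; -148 131.5; -144 132.3; -140 133.1; -136 134.0; -132 134.9; -128 135.3; -124 135.9; -120 136.9; -116 137.3; -112 138.1; -108 139.0; -104 139.7; -100 140.7; -96 141.4; -92 139.1; -88 127.7; -84 128.1; -80 127.7; -76 127.7; -72 128.0; -68 128.3; -64 137.4; -60 138.1; -56 138.2; -52 138.1; -48 138.4; -44 134.5;
```

View pics/f.png

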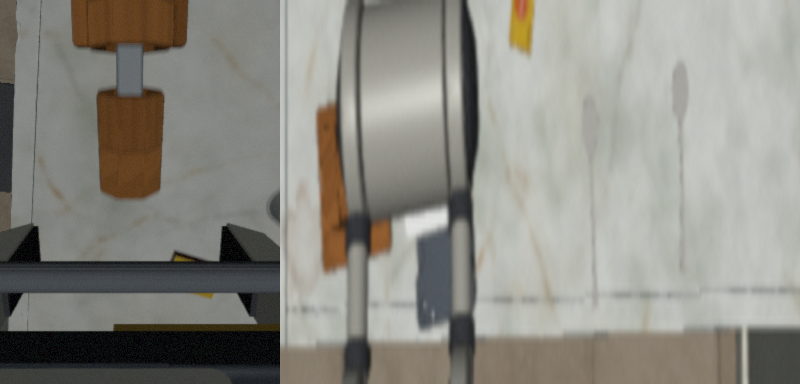

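```bash
python3 - <<'E'
from h import *
for r in range(2):
    p,d,K,R,t=grab("wrist"); W=cloud(d,K,R,t)
    h=np.array([-.118,.993]); f=np.array([.5233,.2803])
    A=(W[...,:2]-f)@h*1e3; L=(W[...,:2]-f)@np.array([.993,.118])*1e3; Z=W[...,2]*1e3
    k=(abs(L)<7)&(Z>129.5)&(Z<150)
    a=A[k&(A>-170)&(A<-80)]; b=A[k&(A>-72)&(A<-45)]
    n=k&(A>-150)&(A<-96); c=np.polyfit(A[n],Z[n],1)
    print("knob top",np.percentile(a,[0.5,2,98,99.5]).round(1),"ring face",np.percentile(b,[.5,2]).round(1),"tilt",np.degrees(np.arctan(c[0])).round(2),"z at -120",np.polyval(c,-120).round(2))
E
```

```text
knob top [-154.5 -152.9  -92.8  -91.7] ring face [-64.9 -64.8] tilt 10.43 z at -120 136.11
knob top [-154.6 -153.3  -92.6  -92. ] ring face [-64.8 -64.8] tilt 10.31 z at -120 136.15
```

The wrist view shows the knob on the rod with its mouth at row 92 of the left panel. From the mouth to the ring face measures about 27 mm against 27.6 mm expected when fully home, and two readings agree. I'm handing in.

```bash
python3 -c "
from h import *
print(robot.hand_in())"
```

```text
the job is handed in; nothing more can be done
None
```

The job is handed in: I laid the knob on its side first, then put the broad ring against the post, the narrow ring against it and the knob home on the rod's end by my measurements, where it hangs about 10° nose-down from its own play; the clock read about 45 s.

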